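Sort out the mixed-up pot lids

ROBOT

A 6-joint arm with a two-finger parallel gripper is mounted at the origin on a cart in front of the work surface, level with it; the furniture and walls round the work are solid. World frame = base frame: x ahead of the robot, y to its left, z up, the work surface at z = 0. Lengths are in mm, angles in rad, forces in N, time in s.
With the tool pointing down it reaches from about 275 to 1000 mm from the base axis. Payload 8.4 kg.
Tool frame: the origin (TCP) lies midway between the tips of the shut fingers; the grasp point (between the pads) lies 19 mm behind it; z points along the fingers, y is the direction in which the jaws open and shut (so a half turn about z gives the same grasp; the last joint's range is limited). The gripper opens to 85 mm and grips with 20 to 120 N. Pads are 22 mm wide; open, the fingers measure 114 mm over their backs; the gripper's body (76 mm by 85 mm) begins 54 mm behind the grasp point. The pads swing forward as they close: fully open they stand 13 mm farther back than shut.
Start: joints at [-1.3, 0.353, 1.633, -0, 1.155, -0.002], TCP at [168.391, -601.891, 231.281] pointing down, gripper open.
Joint ranges: [-2.63, 2.63], [-0.92, 2.1], [0.06, 2.66], [-1.3, 4.44], [0, 2.69], [-3.02, 3.02]. Speed limits (rad/s): [2.22, 2.22, 2.79, 3.14, 3.14, 3.14].

INTERFACE

Orientations are given as [roll, pitch, yaw] about the fixed x, y, z axes, in that order (R = Rz(yaw) Ry(pitch) Rx(roll)).
In Python, from rig import * gives the robot as it stands.
- The arm moves only by the tool play_rows, never from a script. Its argument "moves" is a list of rows, each a list of 3 entries, a list of its own where there are three numbers: the shift along the tool's x, y, z in m, then the turn, a rotation vector about the tool's x, y, z in rad, then the opening in per cent of the stroke, from 0 (shut) to 100 (fully open). In form: [[[x, y, z], [rx, ry, rz], fingers], ...]. A call has 1 to 20 rows; each row shifts and turns the commanded pose from where the row before left it, along the tool's axes as they then stand; what a row does not reach is not made up. A row lasts 1/10 s, in which the tool goes at most 50 mm and 8.59 degrees, less where a joint would pass 70% of its speed; a pose out of reach is approached as far as the arm can. A call is refused whole if a number of a shift passes 0.05 or a number of a turn 0.15, either way. A call with a gripper value outside its range is refused whole. The fingers move at their own pace and stop on an object; "squeeze" is the grip in N (left out, the last holds). Time passes only in rows, so rows that do not move let the fingers close. It gives the time, the measured TCP pose, the force and the opening at its end, in the units of the state.
- sense(): the state, without advancing time (a new reading comes with each control period).
- grab_frame(name): name is "scene" or "side" or "wrist"; returns a dict with "pixels" (420x560x3 uint8, red, green, blue), "intrinsics" (3x3 intrinsics, pixels), "distortion" ([k1, k2, p1, p2, k3] as OpenCV has them; the pictures are not rectified), "R" (3x3) and "t" (3): a world point X has camera coordinates R X + t. Camera axes: x right, y down, z forward; pixel columns grow to the right and rows downward; lengths in mm; the calibration is good to about 2 mm. A picture is of the moment at which its call begins. There is no depth.
- sign_off(): hands the job in, once; it reports no verdict.
The state is a dict: "clock": time; "qpos": joint angles; "qvel": joint speeds; "joint_efforts": joint torques, N m; "eef_pos": TCP position; "tcp_rot": TCP orientation; "contact_force": force on the tool from outside, world axes, zero at the start; "wrist_torque": the same for the moment, N m; "opening": opening from 0.0 (shut) to 1.0 (fully open).
Only numpy, scipy, OpenCV 4.12 (cv2) and the standard library are available. Lean on these libraries where they do the work, as an engineer would, in place of code of your own. Each camera call takes 0.05 s, during which the arm holds its last target. There are 200 camera calls.

TASK

The lids of the three steel pots have been mixed up, and each sits loosely on a pot of the wrong shape. Move the lids round (the empty dark rubber pad is free for parking one on the way) until each lid sits fully down in the mouth of the pot of its own shape: round on round, square on square, oblong on oblong. Keep the lids upright as you move them.

Things in the scene. Friction and masses are not known exactly. Their poses are not given: they have to be found in the camera images.
- round_lid: The round lid. Plug 88 mm across, 12 mm deep; flange 106 mm across, 5 mm thick; on top an upright black grip bar, 44 mm long (lid x), 18 mm thick (lid y), 34 mm tall: pinch it across the 18 mm. White plastic, 150 g. Origin: centre of plug's underside, z up; flange top 17 mm, bar top 51 mm above it. Starts on the square pot, plug too big, resting on the rim (origin at z 40 mm); in its own pot the flange lies on the rim, origin at z 28 mm.
- square_lid: The square lid. Plug 73 x 73 mm, 12 mm deep; flange 91 x 91 mm, 5 mm thick; on top an upright black grip bar, 44 mm long (lid x), 18 mm thick (lid y), 34 mm tall: pinch it across the 18 mm. White plastic, 150 g. Origin: centre of plug's underside, z up; flange top 17 mm, bar top 51 mm above it. Starts on the oblong pot, plug too big, resting on the rim (origin at z 40 mm); in its own pot the flange lies on the rim, origin at z 28 mm.
- oblong_lid: The oblong lid. Plug 44 (x) by 108 mm (y), 12 mm deep; flange 62 x 126 mm, 5 mm thick; on top an upright black grip bar, 44 mm long (lid x), 18 mm thick (lid y), 34 mm tall: pinch it across the 18 mm. White plastic, 150 g. Origin: centre of plug's underside, z up; flange top 17 mm, bar top 51 mm above it. Starts on the round pot, plug too big, resting on the rim (origin at z 40 mm); in its own pot the flange lies on the rim, origin at z 28 mm.
- round_pot: Open round steel pot, mouth 96 mm across, flat rim 118 mm across; 40 mm high; fixed to the bench; origin at the centre of its underside, z up. 
- square_pot: Open square steel pot, mouth 81 x 81 mm, flat rim 109 x 109 mm; its sides run along its x and y; 40 mm high; fixed to the bench; origin at the centre of its underside, z up. 
- oblong_pot: Open oblong steel pot, mouth 52 mm (x) by 116 mm (y), flat rim 76 x 140 mm; 40 mm high; fixed to the bench; origin at the centre of its underside, z up. 
- rest_pad: Flat dark rubber pad, 106 (x) x 130 (y) x 14 mm, empty at the start: a free spot to set a lid down for a while. Fixed; origin at the centre of its underside, so its top is 14 mm above the origin.

How it is judged (in metres and radians):
At the end, for the whole second after the job is handed in: Each of the three lids is in the pot of its own shape, centred within 9 mm, its flange down on the rim (lid origin 28 mm above the pot's underside, -4 to +3 mm), level within 0.05 rad, released and at rest (horizontal distance between round_lid and round_pot below 0.009 m and z of round_lid in the frame of round_pot between 0.024 and 0.031 m and angle between each of round_lid, square_lid, oblong_lid's own z axis and vertical below 0.05 rad and linear speed of each of round_lid, square_lid, oblong_lid below 0.02 m/s and angular speed of each of round_lid, square_lid, oblong_lid below 0.15 rad/s and horizontal distance between square_lid and square_pot below 0.009 m and z of square_lid in the frame of square_pot between 0.024 and 0.031 m and horizontal distance between oblong_lid and oblong_pot below 0.009 m and z of oblong_lid in the frame of oblong_pot between 0.024 and 0.031 m); the robot touches nothing.
It fails at once if a lid is tipped by more than 0.6 rad (angle between any of round_lid, square_lid, oblong_lid's own z axis and vertical above 0.6 rad).
It also fails if it takes over 112 s, if anything falls off the work surface, if the arm or the gripper's body presses on something with over 40 N, if the wrist force passes 120 N, or if a joint passes its speed limit or range.

## Working session

There is one attempt and no reset: what is moved stays moved. The work goes in short steps, Python scripts to look and compute and a tool call to move; the robot and the scene stay as the last step left them, time stands still between calls to the robot, and variables do not carry over. Pictures are saved under pics/ and viewed, about 12 in all and at most 16, crops included, and the job is handed in when it is done.

Besides the shell and the picture viewer there is one more tool, called after ">>>" as a command line: name --argument value ..., lists and objects as JSON in quotes. play_rows: Moves the arm, as the interface text tells. Its arguments: {"type":"object","properties":{"moves":{"type":"array"},"squeeze":{"type":"number"}},"required":["moves"]}

```bash
mkdir -p pics
python3 - <<'E'
from rig import *
import cv2, pickle
for n in ("scene","side"):
    f=grab_frame(n); pickle.dump(f,open(n+".pkl","wb"))
    cv2.imwrite(f"pics/{n}0.png",cv2.resize(f["pixels"][:,:,::-1],(784,588),interpolation=cv2.INTER_CUBIC))
    print(n,-f["R"].T@f["t"])
print(sense())
E
```

```text
scene [-402.81827881  722.45196387  894.84934735]
side [ 473.94672395 -825.25735281  724.32322665]
{'clock': 0.1, 'qpos': array([-1.30040013e+00,  3.53559970e-01,  1.63408932e+00, -3.51574514e-05,
        1.15517180e+00, -2.41356488e-03]), 'qvel': array([ 7.05548187e-04, -3.68030867e-03, -4.59426837e-04,  8.61077051e-05,
        5.20400472e-04, -1.42381692e-03]), 'joint_efforts': array([-3.79295852e-04, -6.06355762e+01, -3.42819536e+01, -1.26829499e-05,
        3.93957045e-03,  3.96107407e-05]), 'eef_pos': array([ 168.26419844, -601.47282353,  230.63591461]), 'tcp_rot': array([-3.14036415e+00,  2.91818467e-05,  2.72823994e-01]), 'contact_force': array([-0.29594595,  0.15636849,  0.33105991]), 'wrist_torque': array([-0.02399091, -0.01645929,  0.06504032]), 'opening': 1.004308965909854}
```

View pics/scene0.png

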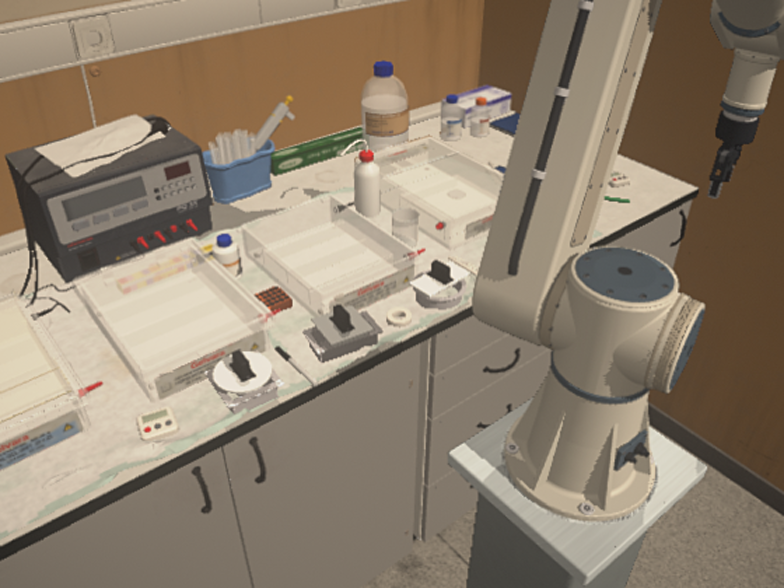

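View pics/side0.png

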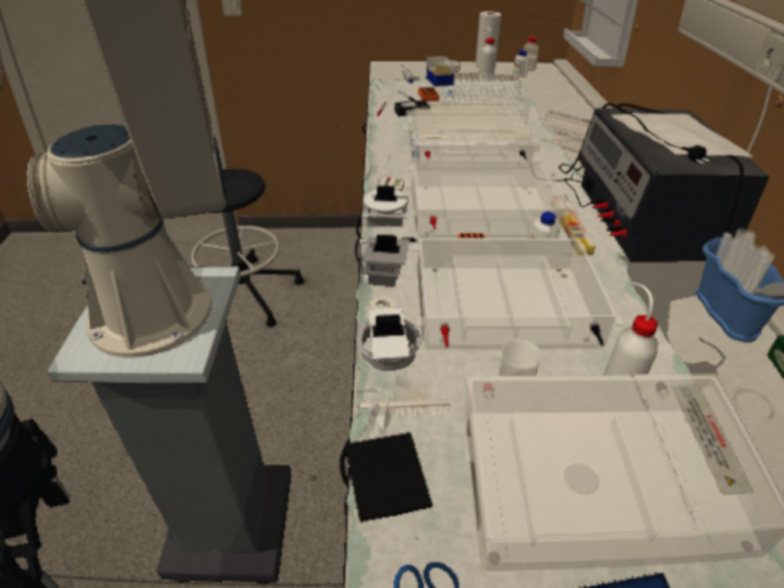

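The two views show the round lid (scene 240,370), square lid (342,330) and oblong lid (440,285), plus the black pad (side 388,475). I'll enlarge crops to pick points.

```bash
cat > h.py <<'E'
import cv2, pickle, numpy as np
def pt(f,uv,z):
    n=cv2.undistortPoints(np.array([[uv]],float),f["intrinsics"],np.array(f["distortion"]))[0,0]
    d=f["R"].T@np.array([n[0],n[1],1]); c=-f["R"].T@f["t"]
    return c+d*(z-c[2])/d[2]
def px(f,X):
    return cv2.projectPoints(np.array(X,float).reshape(-1,3),cv2.Rodrigues(f["R"])[0],f["t"],f["intrinsics"],np.array(f["distortion"]))[0][:,0]
E
python3 - <<'E'
import pickle,cv2,numpy as np
f=pickle.load(open("scene.pkl","rb"))["pixels"][:,:,::-1]
s=pickle.load(open("side.pkl","rb"))["pixels"][:,:,::-1]
cv2.imwrite("pics/sc.png",cv2.resize(f[180:300,140:340],None,fx=4,fy=4,interpolation=cv2.INTER_CUBIC))
a=cv2.resize(s[120:265,245:325],None,fx=4,fy=4,interpolation=cv2.INTER_CUBIC)
b=cv2.resize(s[265:410,230:325],None,fx=4,fy=4,interpolation=cv2.INTER_CUBIC)
cv2.imwrite("pics/si.png",np.hstack([a,b]))
E
```

```text
(no output)
```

View pics/sc.png

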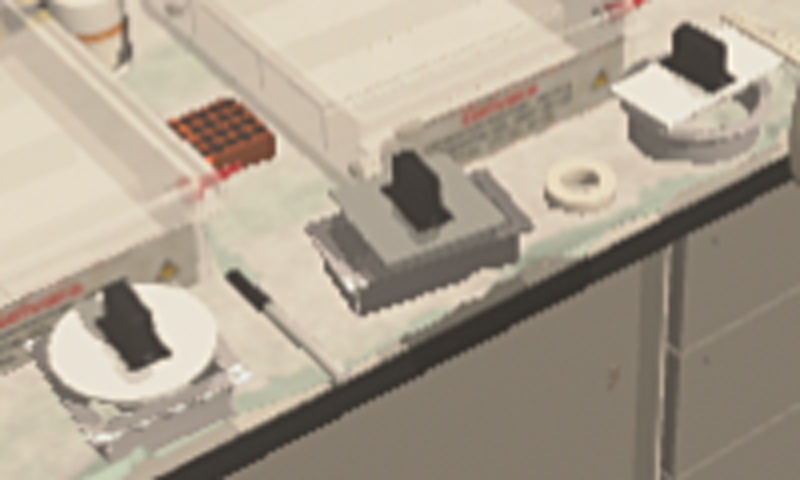

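View pics/si.png

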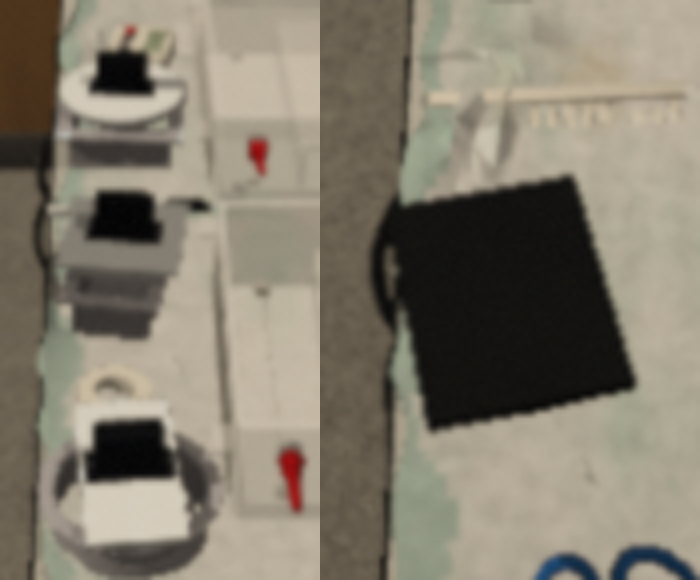

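```bash
cat > m1.py <<'E'
from h import *
S=pickle.load(open("scene.pkl","rb"));D=pickle.load(open("side.pkl","rb"))
sc=lambda u,v:(140+u/4-.375,180+v/4-.375); a=lambda u,v:(245+u/4-.375,120+v/4-.375); b=lambda u,v:(230+(u-320)/4-.375,265+v/4-.375)
def show(n,f,m,l,z):
    P=np.array([pt(f,m(*p),z)[:2] for p in l]); e=np.roll(P,-1,0)-P
    print(n,P.round().tolist(),"c",P.mean(0).round(1),"len",np.hypot(*e.T).round(),"ang",np.degrees(np.arctan2(e[:,1],e[:,0])).round())
show("pad",D,b,[(392,207),(573,178),(635,384),(433,430)],14)
show("obl side",D,a,[(78,404),(175,402),(188,540),(83,543)],57)
show("obl scene",S,sc,[(612,88),(672,30),(782,62),(708,122)],57)
show("sq side",D,a,[(78,218),(190,215),(168,278),(63,272)],57)
show("sq scene",S,sc,[(330,192),(458,150),(508,207),(385,270)],57)
show("rd scene",S,sc,[(47,343),(132,283),(217,343),(132,403)],57)
show("rd side",D,a,[(62,100),(125,68),(186,100),(125,125)],57)
show("obl bartop side",D,a,[(93,424),(162,420)],91)
show("sq bartop side",D,a,[(95,192),(155,192)],91)
show("rd bartop side",D,a,[(96,52),(147,52)],91)
show("obl bartop sc",S,sc,[(676,23),(722,40)],91)
show("sq bartop sc",S,sc,[(396,153),(440,182)],91)
show("rd bartop sc",S,sc,[(108,283),(150,315)],91)
show("opot rim sc",S,sc,[(306,230),(350,288),(530,228),(485,170)],40)
show("spot rim side",D,a,[(57,133),(185,135)],40)
E
python3 m1.py
```

```text
pad [[416.0, -323.0], [515.0, -305.0], [540.0, -429.0], [441.0, -451.0]] c [ 477.9 -377.2] len [100. 126. 101. 131.] ang [  10.  -79. -167.  101.]
obl side [[450.0, -58.0], [513.0, -57.0], [516.0, -182.0], [454.0, -183.0]] c [ 483.1 -120.1] len [ 63. 124.  62. 125.] ang [   1.  -88. -179.   92.]
obl scene [[502.0, -52.0], [533.0, -138.0], [449.0, -174.0], [427.0, -79.0]] c [ 477.6 -110.8] len [91. 91. 97. 80.] ang [ -70. -156.  103.   20.]
sq side [[447.0, 156.0], [532.0, 159.0], [513.0, 79.0], [437.0, 87.0]] c [482.  120.2] len [85. 83. 76. 70.] ang [   2. -104.  174.   82.]
sq scene [[526.0, 178.0], [510.0, 81.0], [438.0, 93.0], [435.0, 195.0]] c [477.2 136.9] len [ 98.  74. 103.  92.] ang [-99. 171.  92. -11.]
rd scene [[507.0, 401.0], [525.0, 331.0], [442.0, 317.0], [427.0, 385.0]] c [475.1 358.7] len [72. 85. 69. 82.] ang [ -76. -170.  102.   11.]
rd side [[431.0, 334.0], [485.0, 390.0], [536.0, 333.0], [484.0, 293.0]] c [483.9 337.5] len [77. 76. 66. 68.] ang [  46.  -48. -142.  142.]
obl bartop side [[460.0, -116.0], [502.0, -113.0]] c [ 481.2 -114.6] len [42. 42.] ang [   4. -176.]
sq bartop side [[460.0, 140.0], [504.0, 139.0]] c [482.3 139.8] len [44. 44.] ang [ -1. 179.]
rd bartop side [[460.0, 356.0], [503.0, 356.0]] c [481.6 355.9] len [43. 43.] ang [ -1. 179.]
obl bartop sc [[500.0, -111.0], [462.0, -123.0]] c [ 481.2 -117. ] len [39. 39.] ang [-163.   17.]
sq bartop sc [[496.0, 142.0], [452.0, 137.0]] c [474.3 139.8] len [44. 44.] ang [-174.    6.]
rd bartop sc [[496.0, 359.0], [454.0, 353.0]] c [475.3 356. ] len [43. 43.] ang [-172.    8.]
opot rim sc [[520.0, 203.0], [451.0, 213.0], [427.0, 82.0], [498.0, 67.0]] c [474.  141.3] len [ 69. 133.  72. 138.] ang [ 172. -100.  -12.   81.]
spot rim side [[427.0, 309.0], [534.0, 304.0]] c [480.5 306.4] len [108. 108.] ang [ -2. 178.]
```

Oblong lid is near (481,-118), square (480,138), round (480,355); the pad is near (478,-377) with yaw ≈11°. Going above the oblong lid.

>>> play_rows --moves '[[[0, 0, 0], [0, 0, 0.136], 100], [[0, 0, 0], [0, 0, 0.136], 100], [[0.024, -0.037, 0], [0, 0, 0], 100], [[0.024, -0.037, 0], [0, 0, 0], 100], [[0.024, -0.037, 0], [0, 0, 0], 100], [[0.024, -0.037, 0], [0, 0, 0], 100], [[0.024, -0.037, 0], [0, 0, 0], 100], [[0.024, -0.037, 0], [0, 0, 0], 100], [[0.024, -0.037, 0], [0, 0, 0], 100], [[0.024, -0.037, 0], [0, 0, 0], 100], [[0.024, -0.037, 0], [0, 0, 0], 100], [[0.024, -0.037, 0], [0, 0, 0], 100], [[0.024, -0.037, 0], [0, 0, 0], 100], [[0.024, -0.037, 0], [0, 0, 0], 100], [[0.025, -0.04, 0], [0, 0, 0], 100], [[0, 0, 0], [0, 0, 0], 100], [[0, 0, 0], [0, 0, 0], 100]]'

```text
clock: 1.8
eef_pos: [481.0, -116.7, 230.9]
tcp_rot: [3.142, 0.001, 0.004]
contact_force: [-0.1, -1.2, -0.1]
opening: 0.998
```

```bash
cat > look.py <<'E'
import sys; from rig import *; from h import *
n=sys.argv[1]; f=grab_frame("wrist"); pickle.dump(f,open(n+".pkl","wb"))
cv2.imwrite(f"pics/{n}.png",cv2.resize(f["pixels"][:,:,::-1],(784,588),interpolation=cv2.INTER_CUBIC))
s=sense(); print(s["clock"],s["eef_pos"].round(1),s["tcp_rot"].round(4),s["contact_force"].round(1),s["opening"], "cam",(-f["R"].T@f["t"]).round(0))
E
python3 look.py w1
```

```text
1.85 [ 480.6 -117.6  231. ] [3.1414e+00 1.0000e-03 2.1000e-03] [-0.5 -0.3 -0.4] 0.9975336624010387 cam [ 550. -116.  373.]
```

View pics/w1.png

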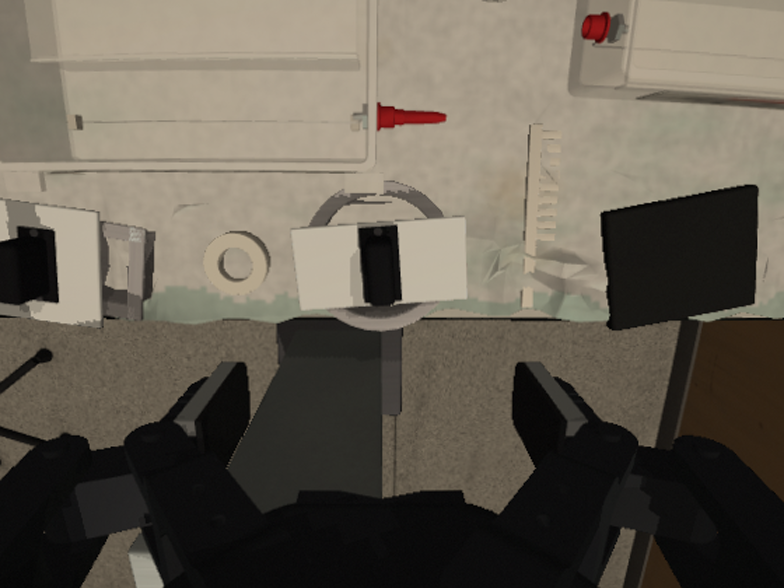

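Wrist view: oblong flange corners (292,228),(464,216),(466,299),(300,310); pad corners (602,213),(756,186),(757,304),(610,328); round pot rim spans rows ~180–330.

```bash
cat >> h.py <<'E'
def quad(n,f,l,z,k=1.4):
    P=np.array([pt(f,((u+.5)/k-.5,(v+.5)/k-.5),z)[:2] for u,v in l]); e=np.roll(P,-1,0)-P
    print(n,"c",P.mean(0).round(1),"len",np.hypot(*e.T).round(),"ang",np.degrees(np.arctan2(e[:,1],e[:,0])).round(1))
E
python3 - <<'E'
from h import *
f=pickle.load(open("w1.pkl","rb"))
quad("obl",f,[(292,228),(464,216),(466,299),(300,310)],57)
quad("pad",f,[(602,213),(756,186),(757,304),(610,328)],14)
quad("rpot top/bot",f,[(378,180),(378,330)],40)
quad("bar top ",f,[(360,228),(397,228)],91)
E
```

```text
obl c [ 481.6 -116. ] len [122.  61. 124.  62.] ang [ -85.8 -175.6   94.2    2.7]
pad c [ 477.5 -370.2] len [129. 104. 132. 101.] ang [ -79.4 -166.5   99.6   11.9]
rpot top/bot c [ 482.5 -114.3] len [116. 116.] ang [-1.799e+02  1.000e-01]
bar top  c [ 512.5 -114.9] len [23. 23.] ang [-89.8  90.2]
```

>>> play_rows --moves '[[[0.001, -0.001, 0.03], [0, 0, -0.062], 100], [[0, 0, 0.04], [0, 0, 0], 100], [[0, 0, 0.04], [0, 0, 0], 100], [[0, 0, 0.03], [0, 0, 0], 100], [[0, 0, 0.02], [0, 0, 0], 100], [[0, 0, 0.009], [0, 0, 0], 100], [[0, 0, 0], [0, 0, 0], 100], [[0, 0, 0], [0, 0, 0], 0], [[0, 0, 0], [0, 0, 0], 0], [[0, 0, 0], [0, 0, 0], 0], [[0, 0, 0], [0, 0, 0], 0], [[0, 0, 0], [0, 0, 0], 0], [[0, 0, 0], [0, 0, 0], 0], [[0, 0, 0], [0, 0, 0], 0]]' --squeeze 50

```text
clock: 3.25
eef_pos: [482.5, -116.7, 63.0]
tcp_rot: [3.141, -0.001, 0.063]
contact_force: [-0.8, 0.7, 6.3]
opening: 0.198
```

>>> play_rows --moves '[[[0, 0, -0.01], [0, 0, 0], 0], [[0, 0, -0.02], [0, 0, 0], 0], [[0, 0, -0.025], [0, 0, 0], 0], [[0, 0, -0.025], [0, 0, 0], 0], [[-0.002, 0.012, 0], [0, 0, 0], 0], [[-0.002, 0.026, 0], [0, 0, 0], 0], [[-0.003, 0.036, 0], [0, 0, 0], 0], [[-0.003, 0.036, 0], [0, 0, 0], 0], [[-0.003, 0.036, 0], [0, 0, 0], 0], [[-0.003, 0.036, 0], [0, 0, 0], 0], [[-0.003, 0.036, 0], [0, 0, 0], 0], [[-0.001, 0.025, 0], [0, 0, 0], 0], [[-0.001, 0.01, 0], [0, 0, -0.06], 0], [[0, 0, 0], [0, 0, -0.06], 0], [[0, 0, 0], [0, 0, 0], 0], [[0, 0, 0], [0, 0, 0], 0]]'

```text
clock: 4.85
eef_pos: [476.3, -370.4, 141.6]
tcp_rot: [-3.141, 0.001, 0.181]
contact_force: [-0.2, -0.0, -0.2]
opening: 0.202
```

```bash
python3 look.py w2
```

```text
4.9 [ 476.5 -370.3  141.8] [-3.141e+00  6.000e-04  1.813e-01] [-0.6  0.4 -1.1] 0.19903083216979436 cam [ 545. -358.  284.]
```

View pics/w2.png

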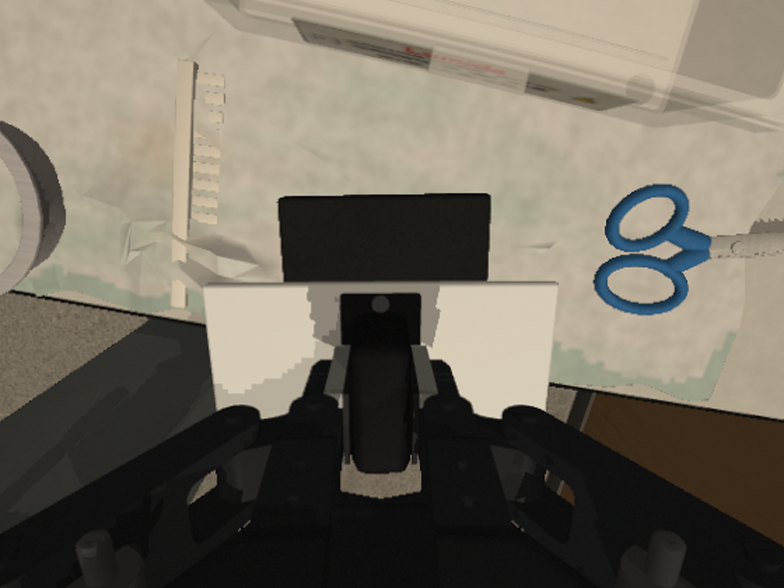

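The lid hangs level and square to the gripper, in line with the pad. Setting it down.

>>> play_rows --moves '[[[0, 0, 0.025], [0, 0, 0], 0], [[0, 0, 0.03], [0, 0, 0], 0], [[0, 0, 0.025], [0, 0, 0], 0], [[0, 0, 0.012], [0, 0, 0], 0], [[0, 0, 0.006], [0, 0, 0], 0], [[0, 0, 0.004], [0, 0, 0], 0], [[0, 0, 0.002], [0, 0, 0], 0], [[0, 0, 0], [0, 0, 0], 0], [[0, 0, 0], [0, 0, 0], 0]]'

```text
clock: 5.8
eef_pos: [477.4, -370.8, 39.0]
tcp_rot: [3.141, -0.001, 0.183]
contact_force: [0.3, 0.2, -0.5]
opening: 0.203
```

>>> play_rows --moves '[[[0, 0, 0.002], [0, 0, 0], 0], [[0, 0, 0], [0, 0, 0], 100], [[0, 0, 0], [0, 0, 0], 100], [[0, 0, 0], [0, 0, 0], 100], [[0, 0, 0], [0, 0, 0], 100], [[0, 0, -0.03], [0, 0, 0], 100], [[0, 0, -0.04], [0, 0, 0], 100], [[0, 0, -0.04], [0, 0, 0.09], 100], [[0, 0, -0.04], [0, 0, 0.092], 100], [[0, 0, -0.045], [0, 0, 0], 100], [[0, -0.03, 0], [0, 0, 0], 100], [[0.001, -0.045, 0], [0, 0, 0], 100], [[0.001, -0.045, 0], [0, 0, 0], 100], [[0.001, -0.045, 0], [0, 0, 0], 100], [[0.001, -0.045, 0], [0, 0, 0], 100], [[0, -0.044, 0], [0, 0, 0], 100], [[0, 0, 0], [0, 0, 0], 100], [[0, 0, 0], [0, 0, 0], 100]]'

```text
clock: 7.6
eef_pos: [480.8, -115.6, 231.5]
tcp_rot: [3.141, -0.0, 0.003]
contact_force: [0.5, 0.6, 0.0]
opening: 1.001
```

```bash
python3 look.py w3
```

```text
7.65 [ 480.9 -116.5  231.5] [ 3.1411e+00 -4.0000e-04  1.9000e-03] [ 0.  -0.6 -0.1] 0.9986940321736251 cam [ 550. -115.  374.]
```

View pics/w3.png

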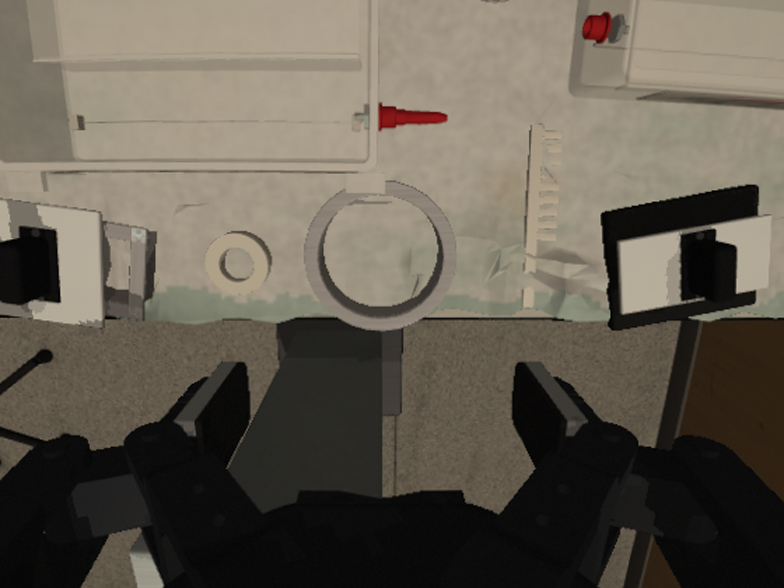

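Round pot is now open: outer rim spans cols 304–457, rows 180–330. The oblong lid sits flat on the pad, corners (617,240),(770,215),(771,287),(622,313). Next, above the round lid at (480,355).

Run:
```python
from h import *
f=pickle.load(open("w3.pkl","rb"))
quad("rpot LR",f,[(304,255),(457,255)],40)
quad("rpot TB",f,[(380,180),(380,330)],40)
quad("obl",f,[(617,240),(770,215),(771,287),(622,313)],31)
```

```text
rpot LR c [ 485.1 -115.2] len [117. 117.] ang [-89.8  90.2]
rpot TB c [ 482.5 -114.8] len [117. 117.] ang [-1.799e+02  1.000e-01]
obl c [ 477.  -369.9] len [125.  61. 127.  62.] ang [ -80.2 -165.7  100.2   12.2]
```

>>> play_rows --moves '[[[0, -0.03, 0], [0, 0, 0], 100], [[0, -0.04, 0], [0, 0, 0], 100], [[0, -0.04, 0], [0, 0, 0], 100], [[0, -0.04, 0], [0, 0, 0], 100], [[0, -0.04, 0], [0, 0, 0], 100], [[0, -0.04, 0], [0, 0, 0], 100], [[0, -0.04, 0], [0, 0, 0], 100], [[0, -0.04, 0], [0, 0, 0], 100], [[0, -0.04, 0], [0, 0, 0], 100], [[0, -0.04, 0], [0, 0, 0], 100], [[0, -0.04, 0], [0, 0, 0], 100], [[0, -0.04, 0], [0, 0, 0], 100], [[0, 0, 0], [0, 0, 0], 100], [[0, 0, 0], [0, 0, 0], 100]]'

```text
clock: 9.05
eef_pos: [481.0, 353.0, 230.7]
tcp_rot: [3.141, 0.0, 0.001]
contact_force: [0.5, -0.7, 0.6]
opening: 1.003
```

```bash
python3 look.py w4
```

```text
9.1 [480.9 352.3 230.8] [ 3.1406e+00  6.0000e-04 -0.0000e+00] [-0.  -0.2 -0.4] 1.001966394352152 cam [550. 353. 373.]
```

View pics/w4.png

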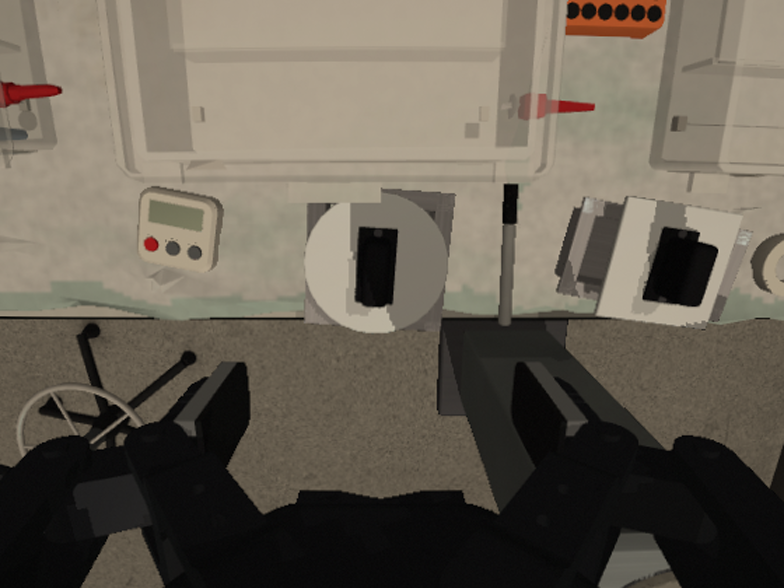

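Round lid disc spans cols 305–448, rows 190–332; bar edges (397,228)→(393,300), i.e. a yaw of about -3°.

Run:
```python
from h import *
f=pickle.load(open("w4.pkl","rb"))
quad("rlid LR",f,[(305,261),(448,261)],57)
quad("rlid TB",f,[(377,190),(377,332)],57)
quad("bar edge",f,[(397,228),(393.5,300)],57)
quad("barL edge",f,[(360,226),(356,300)],57)
quad("sq flange",f,[(626,196),(753,211),(719,328),(596,314)],57)
```

```text
rlid LR c [484.2 356.3] len [104. 104.] ang [-90.  90.]
rlid TB c [481.9 355.9] len [105. 105.] ang [ 1.799e+02 -1.000e-01]
bar edge c [481.4 342.7] len [54. 54.] ang [177.8  -2.2]
barL edge c [482.1 369.7] len [55. 55.] ang [176.2  -3.8]
sq flange c [482.2 135.3] len [ 98.  91. 101.  89.] ang [-95.4 175.3  83.3  -6.7]
```

>>> play_rows --moves '[[[0.0015, -0.0035, 0.03], [0, 0, 0.05], 100], [[0, 0, 0.04], [0, 0, 0], 100], [[0, 0, 0.04], [0, 0, 0], 100], [[0, 0, 0.03], [0, 0, 0], 100], [[0, 0, 0.02], [0, 0, 0], 100], [[0, 0, 0.009], [0, 0, 0], 100], [[0, 0, 0], [0, 0, 0], 100], [[0, 0, 0], [0, 0, 0], 0], [[0, 0, 0], [0, 0, 0], 0], [[0, 0, 0], [0, 0, 0], 0], [[0, 0, 0], [0, 0, 0], 0], [[0, 0, 0], [0, 0, 0], 0], [[0, 0, 0], [0, 0, 0], 0], [[0, 0, 0], [0, 0, 0], 0]]'

```text
clock: 10.5
eef_pos: [482.1, 357.3, 63.0]
tcp_rot: [-3.141, -0.001, -0.049]
contact_force: [-1.4, -0.9, 7.0]
opening: 0.2
```

>>> play_rows --moves '[[[0, 0, -0.01], [0, 0, 0], 0], [[0, 0, -0.02], [0, 0, 0], 0], [[0, 0, -0.025], [0, 0, 0], 0], [[0, 0, -0.025], [0, 0, 0], 0], [[0.001, 0.015, 0], [0, 0, 0], 0], [[0.001, 0.03, 0], [0, 0, 0], 0], [[0.002, 0.036, 0], [0, 0, 0], 0], [[0.002, 0.036, 0], [0, 0, 0], 0], [[0.002, 0.036, 0], [0, 0, 0], 0], [[0.002, 0.036, 0], [0, 0, 0], 0], [[0.002, 0.036, 0], [0, 0, 0], 0], [[0.002, 0.036, 0], [0, 0, 0], 0], [[0.002, 0.036, 0], [0, 0, 0], 0], [[0.002, 0.036, 0], [0, 0, 0], 0], [[0.002, 0.036, 0], [0, 0, 0], 0], [[0.002, 0.036, 0], [0, 0, 0], 0], [[0.001, 0.036, 0], [0, 0, 0], 0], [[0, 0.02, 0], [0, 0, 0], 0], [[0, 0.01, 0], [0, 0, 0], 0], [[0, 0, 0], [0, 0, 0], 0]]'

```text
clock: 12.5
eef_pos: [480.8, -115.4, 141.7]
tcp_rot: [-3.141, 0.001, -0.051]
contact_force: [-0.0, 1.5, -1.6]
opening: 0.203
```

>>> play_rows --moves '[[[0, 0, 0], [0, 0, 0], 0], [[0, 0, 0], [0, 0, 0], 0]]'

```text
clock: 12.7
eef_pos: [481.5, -113.6, 142.1]
tcp_rot: [-3.141, 0.0, -0.048]
contact_force: [0.0, -0.1, -1.6]
opening: 0.202
```

```bash
python3 look.py w5
```

```text
12.75 [ 481.6 -113.5  142.2] [-3.1414e+00  3.0000e-04 -4.7900e-02] [ 1.1  0.2 -1.5] 0.20369140543099112 cam [ 551. -117.  285.]
```

View pics/w5.png

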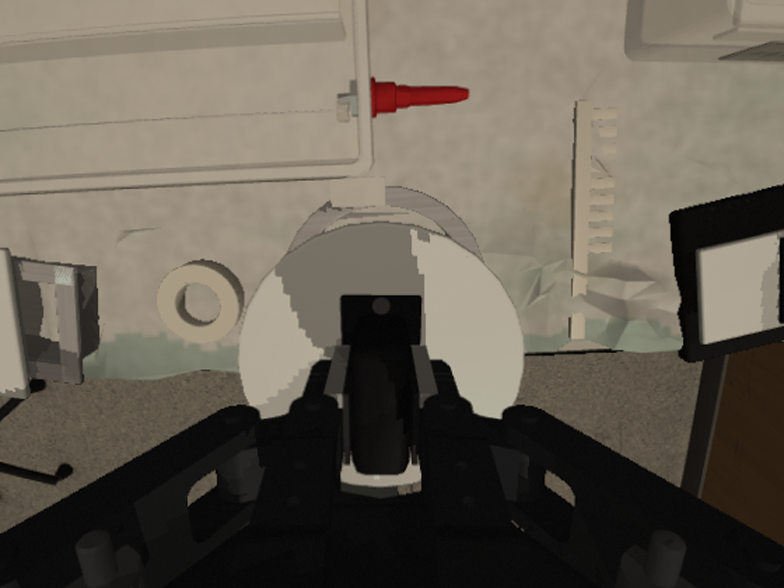

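The round lid hangs level (cols 239–523, top row 222); the pot rim top edge behind it is at row 186.

Run:
```python
from h import *
f=pickle.load(open("w5.pkl","rb"))
quad("lid top -53x",f,[(381,222)],136)
quad("lid LR",f,[(239,350),(523,350)],136)
quad("rim top -59x",f,[(384,186)],40)
```

```text
lid top -53x c [ 532.8 -115.9] len [0.] ang [0.]
lid LR c [ 486.8 -113.6] len [103. 103.] ang [-92.8  87.2]
rim top -59x c [ 540.5 -117.9] len [0.] ang [0.]
```

>>> play_rows --moves '[[[0.002, 0.001, 0.02], [0, 0, 0], 0], [[0, 0, 0.025], [0, 0, 0], 0], [[0, 0, 0.015], [0, 0, 0], 0], [[0, 0, 0.01], [0, 0, 0], 0], [[0, 0, 0.006], [0, 0, 0], 0], [[0, 0, 0.005], [0, 0, 0], 0], [[0, 0, 0.005], [0, 0, 0], 0], [[0, 0, 0.003], [0, 0, 0], 0], [[0, 0, 0.002], [0, 0, 0], 0], [[0, 0, 0], [0, 0, 0], 0], [[0, 0, 0], [0, 0, 0], 0]]'

```text
clock: 13.85
eef_pos: [483.7, -115.7, 51.4]
tcp_rot: [3.142, -0.0, -0.049]
contact_force: [-0.1, -0.6, -1.3]
opening: 0.204
```

>>> play_rows --moves '[[[0, 0, 0.001], [0, 0, 0], 0], [[0, 0, 0], [0, 0, 0], 100], [[0, 0, 0], [0, 0, 0], 100], [[0, 0, 0], [0, 0, 0], 100], [[0, 0, 0], [0, 0, 0], 100], [[0, 0, -0.03], [0, 0, 0], 100], [[0, 0, -0.04], [0, 0, 0], 100], [[0, 0, -0.04], [0, 0, 0], 100], [[0, 0, -0.04], [0, 0, 0.05], 100], [[0, 0, -0.03], [0, 0, 0], 100], [[-0.005, -0.04, 0], [0, 0, 0], 100], [[-0.005, -0.045, 0], [0, 0, 0], 100], [[-0.005, -0.045, 0], [0, 0, 0], 100], [[-0.005, -0.045, 0], [0, 0, 0], 100], [[-0.005, -0.045, 0], [0, 0, 0], 100], [[-0.002, -0.03, 0], [0, 0, 0], 100], [[0, 0, 0], [0, 0, 0], 100], [[0, 0, 0], [0, 0, 0], 100], [[0, 0, 0], [0, 0, 0], 100]]'

```text
clock: 15.75
eef_pos: [481.3, 135.1, 230.1]
tcp_rot: [3.141, 0.0, -0.1]
contact_force: [-0.0, -0.1, -0.3]
opening: 1.003
```

```bash
python3 look.py w6
```

```text
15.8 [481.4 134.9 230.2] [ 3.1412e+00  3.0000e-04 -1.0020e-01] [ 0.4 -0.3  0.3] 0.9984974177765007 cam [550. 128. 373.]
```

View pics/w6.png

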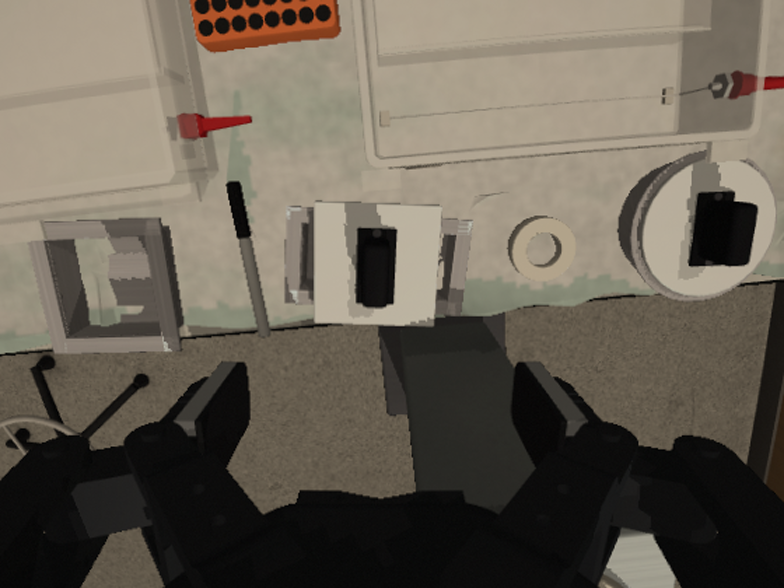

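Square flange corners (316,202),(441,206),(434,327),(313,322); round lid seated on the round pot (right); open square pot on the left (~105,285).

```bash
python3 - <<'E'
from h import *
f=pickle.load(open("w6.pkl","rb"))
quad("sq",f,[(316,202),(441,206),(434,327),(313,322)],57)
quad("barR",f,[(396,230),(393.5,302)],57)
quad("barL",f,[(358,228),(357,302)],57)
quad("opot",f,[(287,207),(471,219),(463,315),(286,303)],40)
quad("rlid LR",f,[(633,230),(774,223)],45)
quad("rlid TB",f,[(710,157),(697,299)],45)
E
python3 - <<'E'
import pickle,cv2
f=pickle.load(open("w6.pkl","rb"))["pixels"][:,:,::-1]
cv2.imwrite("pics/w6c.png",cv2.resize(f[145:260,15:140],None,fx=5,fy=5,interpolation=cv2.INTER_CUBIC))
E
```

```text
sq c [480.9 138.9] len [88. 90. 91. 89.] ang [-97.6 173.   81.8  -9.4]
barR c [479.3 125.4] len [54. 54.] ang [172.8  -7.2]
barL c [482.7 152.2] len [55. 55.] ang [172.7  -7.3]
opot c [480.3 138.4] len [137.  75. 140.  75.] ang [-99.4 172.6  80.2  -9.5]
rlid LR c [ 484.8 -110.6] len [111. 111.] ang [-92.4  87.6]
rlid TB c [ 481.4 -110.1] len [108. 108.] ang [179.7  -0.3]
```

View pics/w6c.png

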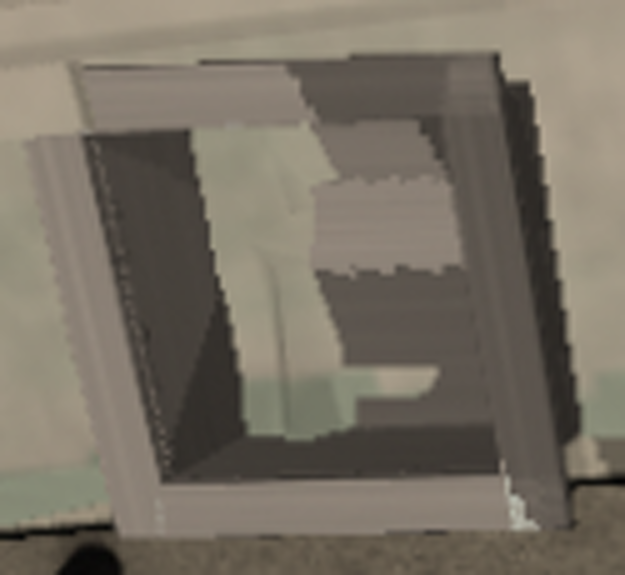

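Run:
```python
from h import *
f=pickle.load(open("w6.pkl","rb"))
def q(n,l,z):
    P=[((15+(u+.5)/5-.5+.5)*1.4-.5,(145+(v+.5)/5-.5+.5)*1.4-.5) for u,v in l]; quad(n,f,P,z)
q("outer",[(17,67),(497,55),(570,527),(120,535)],40)
q("inner",[(88,135),(440,118),(503,480),(163,483)],40)
```

```text
outer c [481.5 355.2] len [107. 107. 108. 109.] ang [-95.  175.6  85.8  -5. ]
inner c [480.6 355.7] len [80. 83. 81. 81.] ang [-93.5 176.1  85.2  -4.8]
```

>>> play_rows --moves '[[[-0.001, -0.004, 0.03], [0, 0, 0.033], 100], [[0, 0, 0.04], [0, 0, 0], 100], [[0, 0, 0.04], [0, 0, 0], 100], [[0, 0, 0.03], [0, 0, 0], 100], [[0, 0, 0.02], [0, 0, 0], 100], [[0, 0, 0.008], [0, 0, 0], 100], [[0, 0, 0], [0, 0, 0], 100], [[0, 0, 0], [0, 0, 0], 0], [[0, 0, 0], [0, 0, 0], 0], [[0, 0, 0], [0, 0, 0], 0], [[0, 0, 0], [0, 0, 0], 0], [[0, 0, 0], [0, 0, 0], 0], [[0, 0, 0], [0, 0, 0], 0], [[0, 0, 0], [0, 0, 0], 0]]'

```text
clock: 17.2
eef_pos: [481.3, 140.0, 62.9]
tcp_rot: [-3.141, -0.001, -0.132]
contact_force: [-1.0, -1.0, 5.9]
opening: 0.201
```

>>> play_rows --moves '[[[0, 0, -0.01], [0, 0, 0], 0], [[0, 0, -0.02], [0, 0, 0], 0], [[0, 0, -0.025], [0, 0, 0], 0], [[0, 0, -0.025], [0, 0, -0.026], 0], [[0, 0, 0], [0, 0, -0.026], 0], [[-0.001, -0.015, 0], [0, 0, 0], 0], [[-0.002, -0.03, 0], [0, 0, 0], 0], [[-0.003, -0.036, 0], [0, 0, 0], 0], [[-0.003, -0.036, 0], [0, 0, 0], 0], [[-0.003, -0.036, 0], [0, 0, 0], 0], [[-0.003, -0.034, 0], [0, 0, 0], 0], [[-0.002, -0.02, 0], [0, 0, 0], 0], [[0, -0.008, 0], [0, 0, 0], 0], [[0, 0, 0], [0, 0, 0], 0], [[0, 0, 0], [0, 0, 0], 0], [[0, 0, 0], [0, 0, 0], 0]]'

```text
clock: 18.8
eef_pos: [481.1, 354.2, 142.1]
tcp_rot: [3.141, 0.0, -0.081]
contact_force: [0.2, -0.0, -0.5]
opening: 0.205
```

```bash
python3 look.py w7
```

```text
18.85 [481.3 354.3 142.3] [ 3.1412e+00  2.0000e-04 -8.1500e-02] [-0.  -0.4 -2.1] 0.20182356337586646 cam [550. 349. 285.]
```

View pics/w7.png

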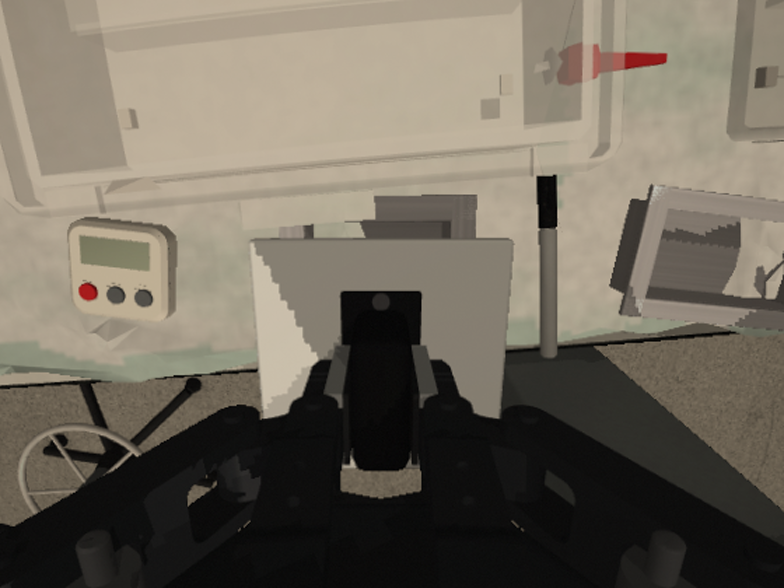

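Square lid level, front edge (250,240)–(513,240); the pot rim's far-right corner is at (477,195), parallel to it.

Run:
```python
from h import *
f=pickle.load(open("w7.pkl","rb"))
quad("lid front edge",f,[(250,240),(513,240)],136)
quad("rim edge",f,[(376,195.5),(477,195.5)],40)
def c(n,uv,z,dx,dy,yaw):
    p=pt(f,((uv[0]+.5)/1.4-.5,(uv[1]+.5)/1.4-.5),z)[:2]; R=np.array([[np.cos(yaw),-np.sin(yaw)],[np.sin(yaw),np.cos(yaw)]])
    print(n,(p-R@[dx,dy]).round(1))
c("lid from FR",(513,240),136,45.5,-45.5,-.081)
c("lid from FL",(250,240),136,45.5,45.5,-.081)
c("pot from FR",(477,195),40,54.5,-54.5,-.081)
```

```text
lid front edge c [526.4 350.5] len [89. 89.] ang [-94.7  85.3]
rim edge c [533.1 325.4] len [55. 55.] ang [-94.6  85.4]
lid from FR [481.1 355.2]
lid from FL [481.  353.1]
pot from FR [481.3 356.8]
```

>>> play_rows --moves '[[[0, -0.0015, 0.02], [0, 0, 0], 0], [[0, 0, 0.025], [0, 0, 0], 0], [[0, 0, 0.015], [0, 0, 0], 0], [[0, 0, 0.01], [0, 0, 0], 0], [[0, 0, 0.006], [0, 0, 0], 0], [[0, 0, 0.005], [0, 0, 0], 0], [[0, 0, 0.005], [0, 0, 0], 0], [[0, 0, 0.003], [0, 0, 0], 0], [[0, 0, 0.002], [0, 0, 0], 0], [[0, 0, 0], [0, 0, 0], 0], [[0, 0, 0], [0, 0, 0], 0]]'

```text
clock: 19.95
eef_pos: [481.4, 357.2, 51.5]
tcp_rot: [-3.141, -0.0, -0.08]
contact_force: [0.2, -0.2, -1.1]
opening: 0.203
```

>>> play_rows --moves '[[[0, 0, 0.001], [0, 0, 0], 0], [[0, 0, 0], [0, 0, 0], 100], [[0, 0, 0], [0, 0, 0], 100], [[0, 0, 0], [0, 0, 0], 100], [[0, 0, 0], [0, 0, 0], 100], [[0, 0, -0.03], [0, 0, 0], 100], [[0, 0, -0.04], [0, 0, 0], 100], [[0, 0, -0.04], [0, 0, 0], 100], [[0, 0, -0.04], [0, 0, 0], 100], [[0, 0, -0.03], [0, 0, 0], 100], [[0.003, 0.036, 0], [0, 0, 0], 100], [[0.003, 0.042, 0], [0, 0, 0], 100], [[0.003, 0.042, 0], [0, 0, 0], 100], [[0.003, 0.042, 0], [0, 0, 0], 100], [[0.003, 0.036, 0], [0, 0, 0], 100], [[0.002, 0.02, 0], [0, 0, 0], 100], [[0, 0, 0], [0, 0, 0], 100], [[0, 0, 0], [0, 0, 0], 100], [[0, 0, 0], [0, 0, 0], 100]]'

```text
clock: 21.85
eef_pos: [480.9, 139.3, 230.3]
tcp_rot: [-3.141, -0.0, -0.08]
contact_force: [-0.2, 0.2, -0.3]
opening: 1.001
```

```bash
python3 look.py w8
```

```text
21.9 [480.8 139.4 230.3] [-3.1413 -0.     -0.0792] [ 0.7  0.5 -0.2] 1.001069351356227 cam [550. 134. 373.]
```

View pics/w8.png

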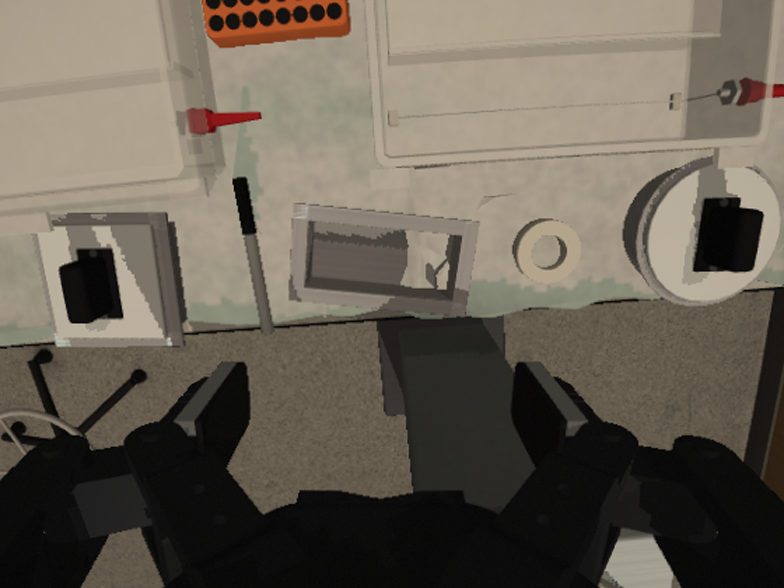

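Square lid seated (left), round lid seated (right); open oblong pot rim corners (294,203),(480,219),(467,317),(290,301).

Run:
```python
from h import *
f=pickle.load(open("w8.pkl","rb"))
quad("opot",f,[(294,203),(480,219),(467,317),(290,301)],40)
```

```text
opot c [480.2 138. ] len [139.  77. 140.  76.] ang [-99.5 171.1  80.   -9.9]
```

>>> play_rows --moves '[[[0, 0, 0], [0, 0, -0.131], 100], [[0, 0, 0], [0, 0, -0.131], 100], [[-0.005, 0.025, 0], [0, 0, 0], 100], [[-0.008, 0.042, 0], [0, 0, 0], 100], [[-0.008, 0.042, 0], [0, 0, 0], 100], [[-0.008, 0.042, 0], [0, 0, 0], 100], [[-0.008, 0.042, 0], [0, 0, 0], 100], [[-0.008, 0.042, 0], [0, 0, 0], 100], [[-0.008, 0.042, 0], [0, 0, 0], 100], [[-0.008, 0.042, 0], [0, 0, 0], 100], [[-0.008, 0.042, 0], [0, 0, 0], 100], [[-0.008, 0.042, 0], [0, 0, 0], 100], [[-0.008, 0.042, 0], [0, 0, 0], 100], [[-0.008, 0.042, 0], [0, 0, 0], 100], [[-0.003, 0.014, 0], [0, 0, 0], 100], [[0, 0, 0], [0, 0, 0], 100], [[0, 0, 0], [0, 0, 0], 100], [[0, 0, 0], [0, 0, 0], 100]]'

```text
clock: 23.7
eef_pos: [477.2, -370.0, 230.1]
tcp_rot: [-3.141, 0.0, 0.183]
contact_force: [-0.1, 0.7, 0.1]
opening: 0.999
```

>>> play_rows --moves '[[[0, 0, 0.03], [0, 0, 0], 100], [[0, 0, 0.04], [0, 0, 0], 100], [[0, 0, 0.04], [0, 0, 0], 100], [[0, 0, 0.04], [0, 0, 0], 100], [[0, 0, 0.025], [0, 0, 0], 100], [[0, 0, 0.015], [0, 0, 0], 100], [[0, 0, 0.003], [0, 0, 0], 100], [[0, 0, 0], [0, 0, 0], 100], [[0, 0, 0], [0, 0, 0], 0], [[0, 0, 0], [0, 0, 0], 0], [[0, 0, 0], [0, 0, 0], 0], [[0, 0, 0], [0, 0, 0], 0], [[0, 0, 0], [0, 0, 0], 0], [[0, 0, 0], [0, 0, 0], 0], [[0, 0, 0], [0, 0, 0], 0]]'

```text
clock: 25.2
eef_pos: [477.2, -372.0, 37.8]
tcp_rot: [3.141, -0.001, 0.182]
contact_force: [-0.5, -0.7, 6.4]
opening: 0.204
```

>>> play_rows --moves '[[[0, 0, -0.01], [0, 0, 0], 0], [[0, 0, -0.02], [0, 0, 0], 0], [[0, 0, -0.03], [0, 0, 0], 0], [[0, 0, -0.03], [0, 0, 0], 0], [[0, 0, -0.02], [0, 0, 0.088], 0], [[0, 0, 0], [0, 0, 0.088], 0], [[0, 0, 0], [0, 0, 0.088], 0], [[0, 0, 0], [0, 0, 0.088], 0], [[-0.003, -0.02, 0], [0, 0, 0], 0], [[-0.007, -0.036, 0], [0, 0, 0], 0], [[-0.006, -0.036, 0], [0, 0, 0], 0], [[-0.006, -0.036, 0], [0, 0, 0], 0], [[-0.006, -0.036, 0], [0, 0, 0], 0], [[-0.006, -0.036, 0], [0, 0, 0], 0], [[-0.006, -0.036, 0], [0, 0, 0], 0], [[-0.006, -0.036, 0], [0, 0, 0], 0], [[-0.006, -0.036, 0], [0, 0, 0], 0]]'

```text
clock: 26.9
eef_pos: [476.9, -57.2, 147.5]
tcp_rot: [-3.141, 0.0, -0.168]
contact_force: [0.8, 0.4, -2.1]
opening: 0.204
```

>>> play_rows --moves '[[[-0.006, -0.036, 0], [0, 0, 0], 0], [[-0.006, -0.036, 0], [0, 0, 0], 0], [[-0.006, -0.036, 0], [0, 0, 0], 0], [[-0.006, -0.036, 0], [0, 0, 0], 0], [[-0.005, -0.032, 0], [0, 0, 0], 0], [[-0.002, -0.018, 0], [0, 0, 0], 0], [[0, 0, 0], [0, 0, 0], 0], [[0, 0, 0], [0, 0, 0], 0], [[0, 0, 0], [0, 0, 0], 0]]'

```text
clock: 27.8
eef_pos: [479.6, 136.5, 147.2]
tcp_rot: [3.141, 0.001, -0.17]
contact_force: [-0.2, -0.5, -1.7]
opening: 0.202
```

```bash
python3 look.py w9
```

```text
27.85 [479.7 136.3 147.3] [ 3.1413e+00  4.0000e-04 -1.7060e-01] [-0.4  0.4 -1.3] 0.20056054515157737 cam [548. 125. 290.]
```

View pics/w9.png

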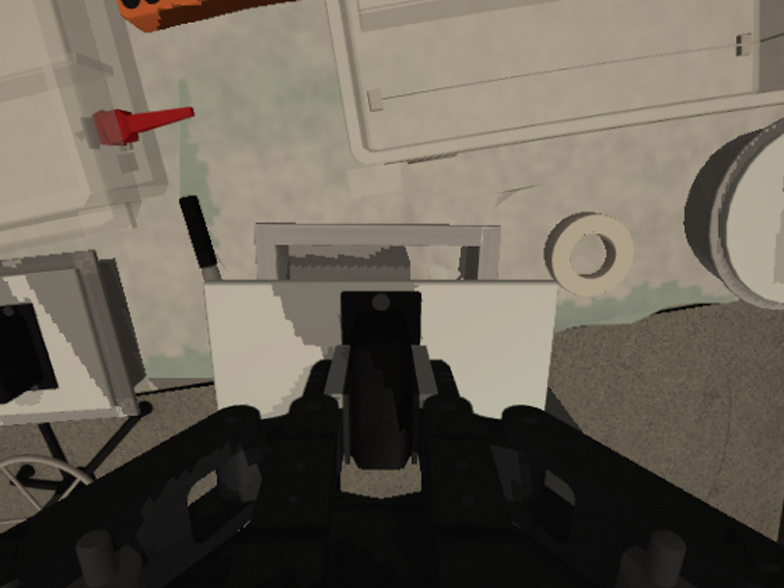

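Oblong lid level: front edge (205,282)–(557,281). The rim's far corners are at (257,223) and (500,226).

Run:
```python
from h import *
f=pickle.load(open("w9.pkl","rb"))
def e(n,a,b,z,dx):
    P=[pt(f,((u+.5)/1.4-.5,(v+.5)/1.4-.5),z)[:2] for u,v in (a,b)]; d=P[1]-P[0]; L=np.hypot(*d); nrm=np.array([-d[1],d[0]])/L
    print(n,((P[0]+P[1])/2-dx*nrm).round(1),L.round(),np.degrees(np.arctan2(*nrm[::-1])).round(1))
e("lid",(205,282),(557,281),141.5,31)
e("pot",(257,223),(500,226),40,38)
```

```text
lid [479.7 136.6] 122.0 -9.6
pot [479.9 138.5] 137.0 -10.5
```

>>> play_rows --moves '[[[0, -0.002, 0.02], [0, 0, 0.008], 0], [[0, 0, 0.025], [0, 0, 0], 0], [[0, 0, 0.018], [0, 0, 0], 0], [[0, 0, 0.01], [0, 0, 0], 0], [[0, 0, 0.006], [0, 0, 0], 0], [[0, 0, 0.005], [0, 0, 0], 0], [[0, 0, 0.005], [0, 0, 0], 0], [[0, 0, 0.003], [0, 0, 0], 0], [[0, 0, 0.002], [0, 0, 0], 0], [[0, 0, 0], [0, 0, 0], 0], [[0, 0, 0], [0, 0, 0], 0]]'

```text
clock: 28.95
eef_pos: [480.6, 139.2, 53.5]
tcp_rot: [-3.141, -0.0, -0.178]
contact_force: [-1.0, 0.0, -0.8]
opening: 0.198
```

>>> play_rows --moves '[[[0, 0, 0.002], [0, 0, 0], 0], [[0, 0, 0], [0, 0, 0], 0], [[0, 0, 0], [0, 0, 0], 100], [[0, 0, 0], [0, 0, 0], 100], [[0, 0, 0], [0, 0, 0], 100], [[0, 0, 0], [0, 0, 0], 100], [[0, 0, -0.03], [0, 0, 0], 100], [[0, 0, -0.04], [0, 0, 0], 100], [[0, 0, -0.04], [0, 0, 0], 100], [[0, 0, -0.04], [0, 0, 0], 100], [[0, 0, -0.04], [0, 0, 0], 100], [[0, 0, 0], [0, 0, 0], 100], [[0, 0, 0], [0, 0, 0], 100], [[0, 0, 0], [0, 0, 0], 100]]'

```text
clock: 30.35
eef_pos: [479.6, 138.9, 240.1]
tcp_rot: [3.141, 0.002, -0.178]
contact_force: [0.2, 0.7, 0.2]
opening: 0.999
```

```bash
python3 look.py w10
python3 - <<'E'
from rig import *
import cv2,numpy as np
f=grab_frame("side")["pixels"][:,:,::-1]
cv2.imwrite("pics/side_end.png",cv2.resize(f[110:265,235:335],None,fx=3.8,fy=3.8,interpolation=cv2.INTER_CUBIC))
E
```

```text
30.4 [479.5 138.8 239.7] [ 3.1404e+00  2.4000e-03 -1.7820e-01] [ 0.3 -0.1 -0.7] 0.9999980425932468 cam [548. 127. 383.]
```

View pics/w10.png

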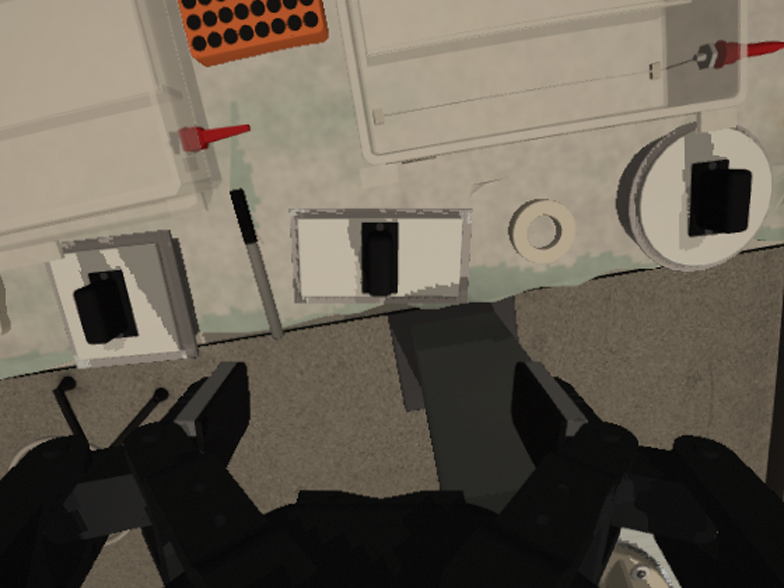

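View pics/side_end.png

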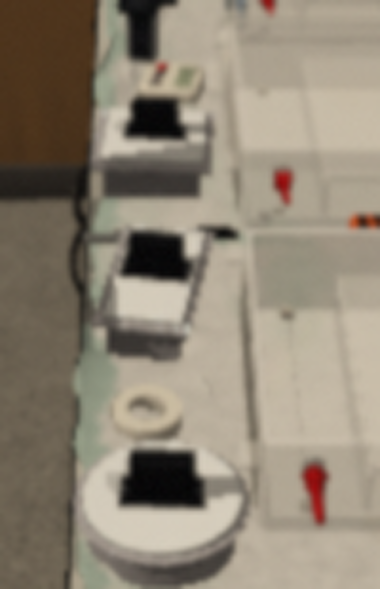

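Both final views show all three flanges down on their rims. A last numeric check of the centring, from intensity profiles across each lid.

Run:
```python
from h import *
f=pickle.load(open("w10.pkl","rb")); g=cv2.cvtColor(f["pixels"],cv2.COLOR_RGB2GRAY)
def prof(n,c,yaw,ax,off,R):
    s=np.arange(-R,R+1,3.); a=yaw+ax*np.pi/2; d=np.array([np.cos(a),np.sin(a)]); o=np.array([-d[1],d[0]])
    P=px(f,[[*(np.array(c)+k*d+off*o),45] for k in s]).astype(np.float32)
    v=cv2.remap(g,P[None,:,0],P[None,:,1],cv2.INTER_LINEAR)[0]
    print(n,ax,off,[(int(a),int(b)) for a,b in zip(s,v) if abs(a)>=R-33])
prof("sq",(481.2,355.5),-.081,0,-30,66); prof("sq",(481.2,355.5),-.081,1,-34,66); prof("sq",(481.2,355.5),-.081,1,34,66)
prof("ob",(480.2,138.3),-.172,0,30,51); prof("ob",(480.2,138.3),-.172,1,-24,81)
prof("rd",(482.5,-114.8),0,0,0,72); prof("rd",(482.5,-114.8),0,1,0,72)
```

```text
sq 0 -30 [(-66, 96), (-63, 95), (-60, 94), (-57, 97), (-54, 96), (-51, 110), (-48, 128), (-45, 143), (-42, 176), (-39, 176), (-36, 176), (-33, 177), (33, 117), (36, 118), (39, 117), (42, 118), (45, 118), (48, 87), (51, 89), (54, 86), (57, 150), (60, 150), (63, 141), (66, 149)]
sq 1 -34 [(-66, 159), (-63, 148), (-60, 47), (-57, 47), (-54, 85), (-51, 85), (-48, 89), (-45, 65), (-42, 110), (-39, 118), (-36, 118), (-33, 118), (33, 176), (36, 175), (39, 175), (42, 175), (45, 175), (48, 136), (51, 132), (54, 148), (57, 149), (60, 151), (63, 152), (66, 152)]
sq 1 34 [(-66, 101), (-63, 140), (-60, 123), (-57, 69), (-54, 86), (-51, 86), (-48, 89), (-45, 75), (-42, 109), (-39, 143), (-36, 176), (-33, 177), (33, 175), (36, 175), (39, 175), (42, 175), (45, 175), (48, 138), (51, 127), (54, 132), (57, 141), (60, 144), (63, 143), (66, 143)]
ob 0 30 [(-51, 12), (-48, 74), (-45, 123), (-42, 136), (-39, 142), (-36, 137), (-33, 134), (-30, 158), (-27, 179), (-24, 180), (-21, 179), (-18, 179), (18, 178), (21, 179), (24, 179), (27, 179), (30, 162), (33, 86), (36, 98), (39, 154), (42, 160), (45, 161), (48
[... 154 characters left out ...]
 179), (-48, 179), (48, 179), (51, 179), (54, 179), (57, 179), (60, 179), (63, 169), (66, 132), (69, 137), (72, 163), (75, 161), (78, 156), (81, 157)]
rd 0 0 [(-72, 89), (-69, 86), (-66, 93), (-63, 81), (-60, 87), (-57, 85), (-54, 134), (-51, 172), (-48, 175), (-45, 175), (-42, 176), (-39, 176), (39, 114), (42, 114), (45, 114), (48, 114), (51, 158), (54, 158), (57, 159), (60, 157), (63, 156), (66, 160), (69, 160), (72, 113)]
rd 1 0 [(-72, 0), (-69, 0), (-66, 0), (-63, 0), (-60, 128), (-57, 133), (-54, 135), (-51, 172), (-48, 172), (-45, 173), (-42, 173), (-39, 173), (39, 176), (42, 176), (45, 175), (48, 176), (51, 173), (54, 71), (57, 130), (60, 129), (63, 51), (66, 50), (69, 53), (72, 149)]
```

At flange height z 45, the edges match the flange sizes and every centre is within about 2 mm of its pot. Handing in.

```bash
python3 -c "
from rig import *
print(sign_off())"
```

```text
the job is handed in; nothing more can be done
None
```

All three lids are in the pots of their own shape, and the job was handed in at about 30 s on the robot clock (the limit is 112 s). I parked the oblong lid on the pad, moved the round lid to the round pot and the square lid to the square pot, then brought the oblong lid to the oblong pot.

- **Height:** from the tool height at release, the round and square lids came down about 12 mm from where they started. That puts both origins at about 28 mm, and the oblong lid's too. The wrist force never showed more than a few newtons.
- **Centring:** in the last wrist picture, the flange edges at rim height put each lid within about 2 mm of its pot's centre. An earlier, oblique view put the round lid about 4–5 mm off along y; the last view did not bear that out. Both figures are inside the 9 mm limit.
- **Level and clear:** the last two pictures show the lids level and released, with the gripper open about 240 mm above the bench.

No check failed, and signing off reports no verdict.

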